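# Press the proud specimen mount home

## Robot

A 6-joint arm with a two-finger parallel gripper is mounted at the origin on a cart in front of the work surface, level with it; the furniture and walls round the work are solid. World frame = base frame: x ahead of the robot, y to its left, z up, the work surface at z = 0. Lengths are in m, angles in degrees, forces in N, time in s.
With the tool pointing down it reaches from about 0.4 to 0.825 m from the base axis. Payload 7 kg.
Tool frame: the origin (TCP) lies between the finger pads, 19 mm behind the fingertips; this is the grasp point; z points along the fingers, y is the line along which they close (so a half turn about z gives the same grasp; the last joint's range is limited). The gripper opens to 88 mm and grips with 3 to 60 N. Pads are 19 mm wide; open, the fingers measure 130 mm over their backs; the gripper's body (78 mm by 193 mm) begins 47 mm behind the grasp point.
Start: joints at [-50.415, 20.546, 0.682, 0, -70.136, -16.507], TCP at [0.265, -0.621, 0.245] pointing down, gripper open.
Joint ranges: [-176.03, 176.03], [-82.01, 121.73], [-58.28, 71.71], [-173.87, 95.51], [-174.79, -0.11], [-173.66, 173.66]. Speed limits (degrees/s): [136.94, 136.94, 172.46, 180, 180, 180].

## Interface

Orientations are given as [roll, pitch, yaw] about the fixed x, y, z axes, in that order (R = Rz(yaw) Ry(pitch) Rx(roll)).
In Python, from plant import ctrl, camrig, workorder gives the robot as it stands (ctrl), with the cameras (camrig) and the job (workorder).
- The arm moves only by the tool move_tool, called after "Request:" by a JSON object that holds its "fn" and its "kwargs", one argument or row to a line. Schema: {"type":"object","properties":{"motion":{"type":"array","items":{"type":"object","properties":{"pos":{"type":"array","items":{"type":"number"},"minItems":3,"maxItems":3},"rz":{"type":"number"},"jaw":{"type":"number"}},"additionalProperties":false,"required":["jaw"]},"minItems":1,"maxItems":8},"only":{"type":"string"},"quiet":{"type":"boolean"},"lines":{"type":"string"}},"required":["motion"],"additionalProperties":false}. motion is a list of rows, 1 to 8 of them, each an object with the fields pos (a list: dx, dy, dz in normalised numbers (1 is 0.6 m)), rz (a turn about the tool's z in fractions of the full range, 1 being 360 degrees), jaw (the finger opening in m); a field left out counts as zero (the opening has to be given); each row is the pose to reach, as a shift and turn from the pose commanded when the call began, along the tool's axes at that moment; what a row does not reach only later rows make up. A row lasts 1/8 s, in which the tool goes at most 0.0625 m and 10.7 degrees, less where a joint would pass 70% of its speed; a pose out of reach is approached as far as the arm can. The fingers move at their own pace and stop on an object; the grip force is fixed at half the most. Time passes only in rows, so rows that do not move let the fingers close. The tool returns the time, the measured TCP pose, the force, the opening and the grip force at its end. only (a regular expression) keeps the lines of the reply that match it, lines (a string "A,B") keeps lines A to B, and quiet returns only ok. Input that does not fit is refused with a message, and nothing moves.
- ctrl.get_obs(): the state, without advancing time (a new reading comes with each control period).
- camrig.snapshot(name): name is "side" or "top"; returns a dict with "frame" (400x640x3 uint8, red, green, blue), "z_map" (400x640 float32, m along the optical axis (not along the pixel's ray), 0 where there is no reading), "fovy" (degrees; the focal length in pixels is half the picture's height over the tangent of half this angle, whatever the lens; pixels are square), "cx", "cy" (the principal point, pixels), "R" (3x3) and "t" (3): a world point X has camera coordinates R X + t. Camera axes: x right, y down, z forward; pixel columns grow to the right and rows downward; lengths in m; the calibration is good to about 2 mm. A picture is of the moment at which its call begins.
- workorder.close_job(): hands the job in; it is judged then, once.
The state is a dict: "clock": time; "joint_pos": joint angles; "qvel": joint speeds; "tau": joint torques, N m; "tool_pos": TCP position; "orientation": TCP orientation; "force": force on the tool from outside, world axes, zero at the start; "moment": the same for the moment, N m; "opening": finger opening in m; "gripper_force": force on a finger pad.
Only numpy, scipy, OpenCV 4.12 (cv2) and the standard library are available. Lean on these libraries where they do the work, as an engineer would, in place of code of your own. Each camera call takes 0.05 s, during which the arm holds its last target. There are 200 camera calls.

## Task

One of the five specimen mounts in the round polishing holder stands higher than the rest. Press its top down gently with the fingertips until it is fully home, level with the others, then withdraw the hand well clear above. Do not pull any mount up, and leave the other mounts and the things lying beside the holder alone.

Things in the scene. Friction and masses are not known exactly. Their poses are not given: they have to be found in the camera images.
- holder: Round aluminium polishing holder, 156 mm across, 26 mm thick, fixed on the table. Origin at the centre of its underside (table level), z up. Five seats lie evenly on a circle of 49 mm radius about its centre; any mount may be in any seat. A flat dark hub, 26 mm across, rises 4 mm above its top in the middle.
- mount_a: Round specimen mount, 30 mm across and 15 mm tall, plain resin puck with a small metal specimen in its flat top, in a seat of the holder. This one stands proud: its flat top is 9 to 12 mm higher than the other four tops (38 to 42 mm above the table). Origin at the centre of its underside, z up.
- top_a (a point): Centre of the flat top face of mount_a; moves with it.
- seat_a (a joint): How far mount_a is pressed down into its seat, in m: 0 = 12 mm proud (top 42 mm above the table), 0.012 = fully home on a hard stop (top 30 mm above the table). It slides straight down, stays where it is left and takes about 4 N to move.
- mount_b: Round specimen mount, 30 mm across and 17 mm tall, plain resin puck with a small metal specimen in its flat top, in a seat of the holder. This one is already home, its flat top 30 mm above the table, 4 mm above the holder; leave it alone. Origin at the centre of its underside, z up.
- top_b (a point): Centre of the flat top face of mount_b; moves with it.
- seat_b (a joint): How far mount_b is pressed down into its seat, in m: 0 = 12 mm proud (top 42 mm above the table), 0.012 = fully home on a hard stop (top 30 mm above the table). It slides straight down, stays where it is left and takes about 4 N to move.
- mount_c: Round specimen mount, 30 mm across and 14 mm tall, plain resin puck with a small metal specimen in its flat top, in a seat of the holder. This one is already home, its flat top 30 mm above the table, 4 mm above the holder; leave it alone. Origin at the centre of its underside, z up.
- top_c (a point): Centre of the flat top face of mount_c; moves with it.
- seat_c (a joint): How far mount_c is pressed down into its seat, in m: 0 = 12 mm proud (top 42 mm above the table), 0.012 = fully home on a hard stop (top 30 mm above the table). It slides straight down, stays where it is left and takes about 4 N to move.
- mount_d: Round specimen mount, 30 mm across and 13 mm tall, plain resin puck with a small metal specimen in its flat top, in a seat of the holder. This one is already home, its flat top 30 mm above the table, 4 mm above the holder; leave it alone. Origin at the centre of its underside, z up.
- top_d (a point): Centre of the flat top face of mount_d; moves with it.
- seat_d (a joint): How far mount_d is pressed down into its seat, in m: 0 = 12 mm proud (top 42 mm above the table), 0.012 = fully home on a hard stop (top 30 mm above the table). It slides straight down, stays where it is left and takes about 4 N to move.
- mount_e: Round specimen mount, 30 mm across and 15 mm tall, plain resin puck with a small metal specimen in its flat top, in a seat of the holder. This one is already home, its flat top 30 mm above the table, 4 mm above the holder; leave it alone. Origin at the centre of its underside, z up.
- top_e (a point): Centre of the flat top face of mount_e; moves with it.
- seat_e (a joint): How far mount_e is pressed down into its seat, in m: 0 = 12 mm proud (top 42 mm above the table), 0.012 = fully home on a hard stop (top 30 mm above the table). It slides straight down, stays where it is left and takes about 4 N to move.
- loose_mount: A wider loose specimen mount, 40 mm across and 18 mm tall, lying on the table beside the holder; leave it alone. Origin at the centre of its underside.
- loupe: Small folding loupe, 35 x 26 x 14 mm, lying loose on the table beside the holder; leave it alone. Origin at the centre of its underside.
- can: Dark cylindrical objective can, 36 mm across and 62 mm tall, standing loose beside the holder; leave it alone. Origin at the centre of its underside.

How it is judged (in metres and radians):
On the way:
1. the fingertips press on the proud mount (contact force between the fingers and mount_a above 0.5 N), for 0.05 s.
At the end, for the whole second after the job is handed in: The proud mount is home to within 1.5 mm of its stop, the other four are still home within 1.5 mm, the loose mount, loupe and can are within 10 mm of where they stood, and the TCP is more than 60 mm from the top of the pressed mount (value of joint each of seat_a, seat_b, seat_c, seat_d, seat_e above 0.0105 m and distance of each of loose_mount, loupe, can from where it was at the start of the episode below 0.01 m and distance between the grasp point and top_a above 0.06 m); the robot touches nothing.
It fails at once if the proud mount is pressed harder than 35 N (contact force between mount_a and anything else above 35 N).
It fails at once if the proud mount is pulled up instead of pressed (value of joint seat_a below -0.003 m).
It fails at once if another mount in the holder is touched with more than 2 N (contact force between any of mount_b, mount_c, mount_d, mount_e and anything else above 2 N).
It fails at once if another mount in the holder is pulled up (value of joint any of seat_b, seat_c, seat_d, seat_e below 0.009 m).
It fails at once if the loose mount, loupe or objective can is shifted more than 10 mm (distance of any of loose_mount, loupe, can from where it was at the start of the episode above 0.01 m).
It also fails if it takes over 38 s, if anything falls off the work surface, if the arm or the gripper's body presses on something with over 40 N, if the wrist force passes 120 N, or if a joint passes its speed limit or range.

## Working session

There is one attempt and no reset: what is moved stays moved. The work goes in short steps, Python scripts to look and compute and a tool call to move; the robot and the scene stay as the last step left them, time stands still between calls to the robot, and variables do not carry over. Pictures are saved under pics/ and viewed, at most 10 in all, crops included, and the job is handed in when it is done.

```bash
mkdir -p pics; ls; cat > h.py <<'E'
import numpy as np,cv2
from plant import ctrl, camrig, workorder
def snap(n):
    s=camrig.snapshot(n); s['f']=200/np.tan(np.radians(s['fovy'])/2); return s
def world(s):
    v,u=np.mgrid[:400,:640]; z=s['z_map']
    P=np.stack([(u-s['cx'])/s['f']*z,(v-s['cy'])/s['f']*z,z],-1)
    W=(P-s['t'])@s['R']; W[z==0]=np.nan; return W
def ray(s,u,v,h):
    d=np.array([(u-s['cx'])/s['f'],(v-s['cy'])/s['f'],1])@s['R']; o=-np.array(s['t'])@s['R']
    return o+d*(h-o[2])/d[2]
E
python3 - <<'E'
from h import *
im=[]
for n in('top','side'):
    s=snap(n); np.savez(n,**s); cv2.imwrite(f'pics/{n}1.png',s['frame'][...,::-1])
    print(n,s['f'],-np.array(s['t'])@s['R'])
o=ctrl.get_obs();print(o)
E
```

```text
pics
plant.py
top 493.4955605033863 [ 0.40251181 -0.17116359  0.89152492]
side 515.7617943168875 [0.31494587 0.43592536 0.59844985]
{'clock': 0.1, 'joint_pos': array([-5.04152667e+01,  2.05876649e+01,  6.38093221e-01, -1.76599175e-02,
       -7.01350023e+01, -1.65066559e+01]), 'qvel': array([-0.05265202, -0.16572781,  0.03372018,  0.04230974, -0.03089597,
        0.05400571]), 'tau': array([-1.14677619e-03, -5.84162092e+01,  2.93754226e+01,  7.01545671e+00,
        1.02279894e-02, -5.04412742e-05]), 'tool_pos': array([ 0.26440172, -0.62061236,  0.24450576]), 'orientation': array([ 1.79914194e+02, -8.11389650e-03, -1.56927930e+02]), 'force': array([ 0.50079721, -0.83883865, -0.55280205]), 'moment': array([ 0.00128015, -0.03444677, -0.03630438]), 'gripper_force': 0.0, 'opening': 0.08782345909952091}
```

View pics/top1.png

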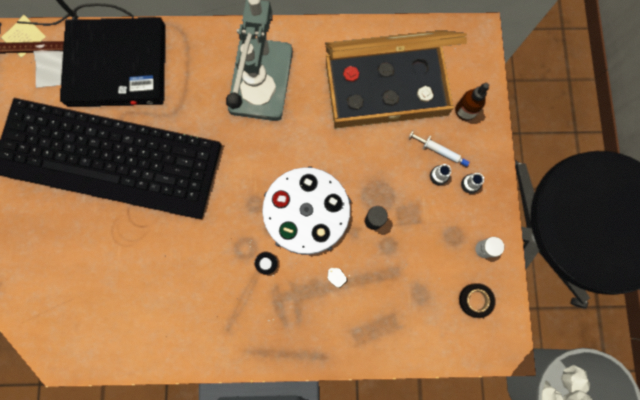

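View pics/side1.png

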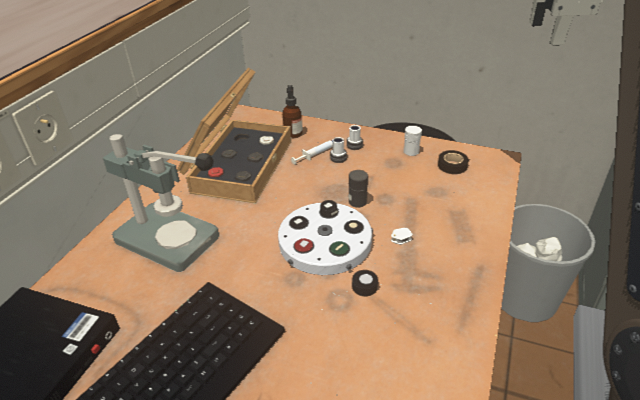

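The top view shows the holder at about (306,210), with mounts at (309,183), (334,202), (320,233), (288,230) and (281,199). The can is at (376,217), the loose mount at (266,263) and the loupe at (337,277). In the side view the mount at (328,208), on the can's side, looks proud. I'll check that against depth.

```bash
python3 - <<'E'
from h import *
for n in('top','side'):
    s=dict(np.load(n+'.npz')); W=world(s)
    if n=='top':
        f=s['frame'].astype(int)
        m=((f.min(2)>150)).astype(np.uint8)
        m[:160]=0;m[256:]=0;m[:,:255]=0;m[:,360:]=0
        c=max(cv2.findContours(m,0,1)[0],key=cv2.contourArea)
        el=cv2.fitEllipse(cv2.convexHull(c)); print('ell',el); C=ray(s,*el[0],.026); print('C',C, 'diam',el[1][0]*(0.8915-.026)/s['f'])
        ctr=[(309,183),(334,202),(320,233),(288,230),(281,199)]
        for u,v in ctr:
            p=W[v-4:v+5,u-4:u+5].reshape(-1,3); print((u,v),np.nanmedian(p,0),ray(s,u,v,.03))
    # heights near holder
    d=np.linalg.norm(W[...,:2]-C[:2],axis=-1)
    print(n,'holder z',np.nanmedian(W[...,2][(d>.068)&(d<.075)&(W[...,2]>.015)]))
    a=np.degrees(np.arctan2(W[...,1]-C[1],W[...,0]-C[0]))
    m=(abs(d-.049)<.012)
    for k in range(0,360,12):
        q=m&(abs((a-k+180)%360-180)<6); print(k,round(float(np.nanmedian(W[...,2][q])),4),end='; ')
    print()
    m=((W[...,2]>.0355)&(d<.08)).astype(np.uint8); 
    for c in cv2.findContours(m,0,1)[0]:
        if cv2.contourArea(c)>15:
            print('proud',cv2.contourArea(c),cv2.minEnclosingCircle(c)); M=cv2.drawContours(np.zeros_like(m),[c],-1,1,-1)>0
            print(np.nanmean(W[M],0),np.nanmedian(W[M],0))
s=dict(np.load('top.npz')); im=s['frame'][160:300,240:400,::-1]
s2=dict(np.load('side.npz')); im2=s2['frame'][170:310,260:420,::-1]
cv2.imwrite('pics/c.png',cv2.resize(np.hstack([im,im2]),None,fx=2.5,fy=2.5,interpolation=cv2.INTER_CUBIC))
E
```

```text
ell ((305.63421630859375, 210.06056213378906), (86.05789184570312, 87.48481750488281), 79.9109115600586)
C [ 0.54764676 -0.15827746  0.026     ] diam 0.15092963615818578
(309, 183) [ 0.59560308 -0.16505006  0.03119619] [ 0.59590429 -0.16504939  0.03      ]
(334, 202) [ 0.55797303 -0.20832688  0.04304168] [ 0.56057209 -0.20888843  0.03      ]
(320, 233) [ 0.50579604 -0.18290535  0.03063015] [ 0.50577059 -0.18293242  0.03      ]
(288, 230) [ 0.51193935 -0.12703431  0.0310014 ] [ 0.51209591 -0.12691947  0.03      ]
(281, 199) [ 0.5675731  -0.11500716  0.03104895] [ 0.56766393 -0.11490045  0.03      ]
top holder z 0.02703726903735057
0 0.0311; 12 0.0278; 24 0.0269; 36 0.0272; 48 0.0289; 60 0.0311; 72 0.0308; 84 0.0278; 96 0.0266; 108 0.0271; 120 0.028; 132 0.0309; 144 0.0308; 156 0.0283; 168 0.0271; 180 0.0271; 192 0.0271; 204 0.0305; 216 0.0313; 228 0.0285; 240 0.0273; 252 0.0268; 264 0.0274; 276 0.0425; 288 0.043; 300 0.0414; 312 0.027; 324 0.0272; 336 0.0281; 348 0.0313; 
proud 212.0 ((333.1326599121094, 201.60203552246094), 8.862558364868164)
[ 0.55958842 -0.20679214  0.04255438] [ 0.55979606 -0.20674044  0.04262853]
side holder z 0.025244986948360713
0 0.0295; 12 0.027; 24 0.0253; 36 0.0254; 48 0.0267; 60 0.0294; 72 0.0292; 84 0.0261; 96 0.0254; 108 0.0256; 120 0.0264; 132 0.0292; 144 0.0292; 156 0.0258; 168 0.0251; 180 0.0252; 192 0.0261; 204 0.0292; 216 0.0291; 228 0.0271; 240 0.0254; 252 0.0253; 264 0.0266; 276 0.0405; 288 0.0412; 300 0.033; 312 0.0252; 324 0.0249; 336 0.0255; 348 0.0299; 
proud 164.5 ((328.6470642089844, 207.0), 8.875432968139648)
[ 0.55864655 -0.20232391  0.04045527] [ 0.55851954 -0.20172677  0.04062884]
```

View pics/c.png

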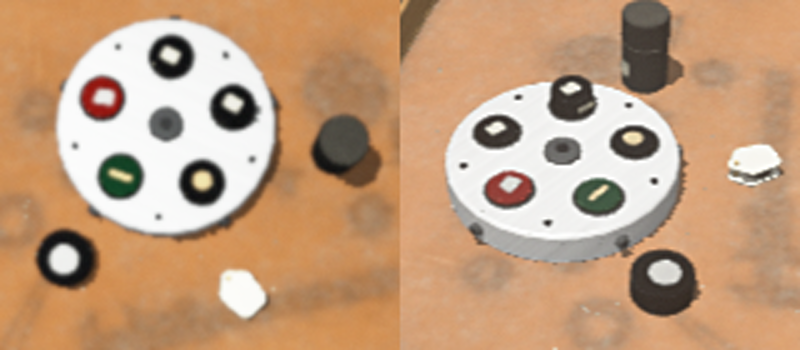

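Careful with the scale: shifts go in shares of 0.6 m and turns go in shares of 360 degrees. That gives: -0.4326 m / 0.6 = -0.721, 0.2664 m / 0.6 = 0.444.

Request:
{"fn": "move_tool", "kwargs": {
  "motion": [
    {"pos": [-0.09, 0.055, 0], "jaw": 0},
    {"pos": [-0.18, 0.11, 0], "jaw": 0},
    {"pos": [-0.27, 0.1667, 0], "jaw": 0},
    {"pos": [-0.36, 0.2217, 0], "jaw": 0},
    {"pos": [-0.45, 0.2767, 0], "jaw": 0},
    {"pos": [-0.54, 0.3333, 0], "jaw": 0},
    {"pos": [-0.63, 0.3883, 0], "jaw": 0},
    {"pos": [-0.721, 0.444, 0], "jaw": 0}
  ]
}}

```text
clock: 1.1
tool_pos: [0.5542, -0.2109, 0.2453]
orientation: [180.0, -0.0, -156.9]
force: [0.5, -1.2, 0.1]
opening: 0.0131
gripper_force: 0.0
```

```bash
cat > g.py <<'E'
from h import *
from scipy.spatial.transform import Rotation as R
o=ctrl.get_obs(); M=R.from_euler('xyz',o['orientation'],degrees=True).as_matrix()
print(o['clock'],o['tool_pos'],o['orientation'],o['force'],o['opening'],'delta',M.T@(np.array([.558,-.206,.080])-o['tool_pos']))
E
python3 g.py
```

```text
1.1 [ 0.55418146 -0.21092323  0.24527285] [ 1.79992354e+02 -6.93688073e-03 -1.56914125e+02] [ 0.45658742 -1.1701004   0.14419426] 0.013086531769721473 delta [-0.0054632   0.00300962  0.16527259]
```

To row units: 0.165 m / 0.6 = 0.275, 0.08 m / 0.6 = 0.1333.

Request:
{"fn": "move_tool", "kwargs": {
  "motion": [
    {"pos": [0, 0, 0.0667], "jaw": 0},
    {"pos": [0, 0, 0.1333], "jaw": 0},
    {"pos": [0, 0, 0.2], "jaw": 0},
    {"pos": [0, 0, 0.25], "jaw": 0},
    {"pos": [0, 0, 0.275], "jaw": 0},
    {"pos": [0, 0, 0.275], "jaw": 0},
    {"pos": [0, 0, 0.275], "jaw": 0}
  ]
}}

```text
clock: 1.98
tool_pos: [0.5543, -0.213, 0.0816]
orientation: [-179.9, 0.1, -156.9]
force: [0.3, -0.3, 0.3]
opening: 0.0005
gripper_force: 0.0
```

```bash
python3 g.py
python3 - <<'E'
from h import *
a=snap('top');b=snap('side')
cv2.imwrite('pics/d.png',cv2.resize(np.hstack([a['frame'][140:300,240:400,::-1],b['frame'][110:270,250:410,::-1]]),None,fx=2.5,fy=2.5,interpolation=cv2.INTER_CUBIC))
E
```

```text
1.975 [ 0.55429357 -0.21303301  0.08157566] [-1.79943286e+02  8.47311302e-02 -1.56910215e+02] [ 0.25072489 -0.28337973  0.285998  ] 0.0005122682961190691 delta [-0.00616534  0.00501761  0.00157982]
```

View pics/d.png

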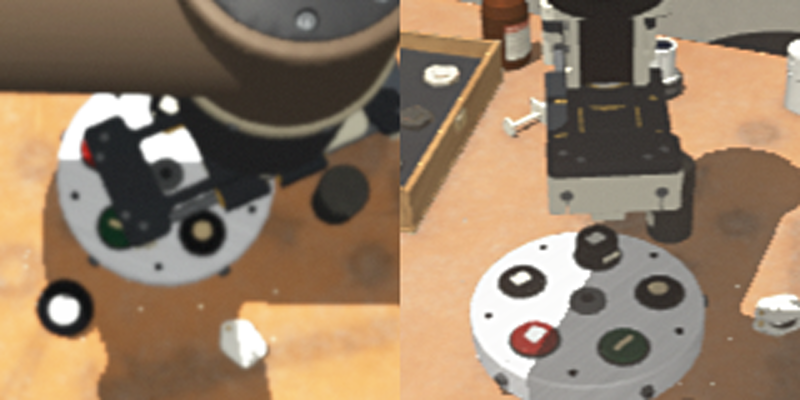

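The side view shows the closed fingertips just above the proud mount. The mount's top is at about (598,238) in the crop, and the neighbouring mounts and the can are clear. Next I correct the x/y offset by about 8 mm and come down.

To row units: 0.018 m / 0.6 = 0.03, -0.006 m / 0.6 = -0.01.

Request:
{"fn": "move_tool", "kwargs": {
  "motion": [
    {"pos": [-0.01, 0.0083, 0], "jaw": 0},
    {"pos": [-0.01, 0.0083, 0.0083], "jaw": 0},
    {"pos": [-0.01, 0.0083, 0.0167], "jaw": 0},
    {"pos": [-0.01, 0.0083, 0.025], "jaw": 0},
    {"pos": [-0.01, 0.0083, 0.03], "jaw": 0},
    {"pos": [-0.01, 0.0083, 0.03], "jaw": 0},
    {"pos": [-0.01, 0.0083, 0.03], "jaw": 0}
  ]
}}

```text
clock: 2.95
tool_pos: [0.5571, -0.206, 0.0624]
orientation: [-180.0, 0.0, -156.9]
force: [0.1, -0.5, 0.1]
opening: 0.0003
gripper_force: 0.0
```

```bash
python3 g.py
```

```text
2.95 [ 0.55705828 -0.2059944   0.06241082] [-1.79996759e+02  1.41483510e-03 -1.56924562e+02] [ 0.07608309 -0.5487924   0.11629305] 0.00029766562481387465 delta [-0.00086461 -0.00037525 -0.01758914]
```

To row units: 0.005 m / 0.6 = 0.0083, 0.004 m / 0.6 = 0.0067.

Request:
{"fn": "move_tool", "kwargs": {
  "motion": [
    {"pos": [0, 0, 0.0017], "jaw": 0},
    {"pos": [0, 0, 0.0033], "jaw": 0},
    {"pos": [0, 0, 0.005], "jaw": 0},
    {"pos": [0, 0, 0.0067], "jaw": 0},
    {"pos": [0, 0, 0.0083], "jaw": 0},
    {"pos": [0, 0, 0.0083], "jaw": 0}
  ]
}}

```text
clock: 3.7
tool_pos: [0.5571, -0.2059, 0.0573]
orientation: [-180.0, 0.0, -156.9]
force: [-0.3, 0.4, 2.7]
opening: 0.0002
gripper_force: 1.3
```

Request:
{"fn": "move_tool", "kwargs": {
  "motion": [
    {"pos": [0, 0, 0.0017], "jaw": 0},
    {"pos": [0, 0, 0.0033], "jaw": 0},
    {"pos": [0, 0, 0.005], "jaw": 0},
    {"pos": [0, 0, 0.0067], "jaw": 0},
    {"pos": [0, 0, 0.0067], "jaw": 0}
  ]
}}

```text
clock: 4.32
tool_pos: [0.5571, -0.2059, 0.0532]
orientation: [-180.0, 0.0, -156.9]
force: [0.8, 0.1, 1.3]
opening: 0.0004
gripper_force: 0.9
```

To row units: 0.003 m / 0.6 = 0.005, 0.002 m / 0.6 = 0.0033.

Request:
{"fn": "move_tool", "kwargs": {
  "motion": [
    {"pos": [0, 0, 0.0017], "jaw": 0},
    {"pos": [0, 0, 0.0033], "jaw": 0},
    {"pos": [0, 0, 0.005], "jaw": 0},
    {"pos": [0, 0, 0.005], "jaw": 0}
  ]
}}

```text
clock: 4.82
tool_pos: [0.5571, -0.2059, 0.0502]
orientation: [-180.0, 0.0, -156.9]
force: [1.3, -0.0, 1.8]
opening: 0.0003
gripper_force: 1.0
```

Request:
{"fn": "move_tool", "kwargs": {
  "motion": [
    {"pos": [0, 0, 0.0008], "jaw": 0},
    {"pos": [0, 0, 0.0017], "jaw": 0},
    {"pos": [0, 0, 0.0017], "jaw": 0}
  ]
}}

```text
clock: 5.2
tool_pos: [0.5571, -0.2059, 0.0494]
orientation: [-180.0, 0.0, -156.9]
force: [0.7, 0.1, 3.0]
opening: 0.0006
gripper_force: 1.5
```

To row units: 0.0005 m / 0.6 = 0.0008, 0.0003 m / 0.6 = 0.0005.

Request:
{"fn": "move_tool", "kwargs": {
  "motion": [
    {"pos": [0, 0, 0.0005], "jaw": 0},
    {"pos": [0, 0, 0.0008], "jaw": 0},
    {"pos": [0, 0, 0.0008], "jaw": 0}
  ]
}}

```text
clock: 5.58
tool_pos: [0.5571, -0.2059, 0.0491]
orientation: [-180.0, 0.0, -156.9]
force: [-0.0, -0.4, 5.6]
opening: 0.0001
gripper_force: 2.7
```

To row units: 0.0003 m / 0.6 = 0.0005.

Request:
{"fn": "move_tool", "kwargs": {
  "motion": [
    {"pos": [0, 0, 0.0005], "jaw": 0},
    {"pos": [0, 0, 0.0005], "jaw": 0}
  ]
}}

```text
clock: 5.82
tool_pos: [0.5571, -0.2059, 0.0491]
orientation: [-180.0, 0.0, -156.9]
force: [-0.2, 0.0, 7.9]
opening: 0.0003
gripper_force: 3.9
```

The tool has stopped moving while the force climbs, so the mount is on its stop at a TCP height of 0.049, as expected. I'll withdraw straight up and check.

To row units: -0.2 m / 0.6 = -0.3333, -0.16 m / 0.6 = -0.2667.

Request:
{"fn": "move_tool", "kwargs": {
  "motion": [
    {"pos": [0, 0, -0.0167], "jaw": 0},
    {"pos": [0, 0, -0.0667], "jaw": 0},
    {"pos": [0, 0, -0.1333], "jaw": 0},
    {"pos": [0, 0, -0.2], "jaw": 0},
    {"pos": [0, 0, -0.2667], "jaw": 0},
    {"pos": [0, 0, -0.3333], "jaw": 0},
    {"pos": [0, 0, -0.3333], "jaw": 0},
    {"pos": [0, 0, -0.3333], "jaw": 0}
  ]
}}

```text
clock: 6.82
tool_pos: [0.5563, -0.2057, 0.2482]
orientation: [179.9, -0.0, -156.9]
force: [-0.3, -0.7, 0.3]
opening: 0.0005
gripper_force: 0.0
```

```bash
python3 - <<'E'
from h import *
s=snap('side');W=world(s);C=np.array([.5476,-.1583])
cv2.imwrite('pics/e.png',cv2.resize(s['frame'][170:310,260:420,::-1],None,fx=3,fy=3))
d=np.linalg.norm(W[...,:2]-C,axis=-1);a=np.degrees(np.arctan2(W[...,1]-C[1],W[...,0]-C[0]))
for k in(-8,65,137,209,281):
    q=(abs(d-.049)<.009)&(abs((a-k+180)%360-180)<9)&(W[...,2]<.06);print(k,np.nanmedian(W[...,2][q]),np.nanmax(W[...,2][q]))
E
```

```text
-8 0.02947118126119344 0.03298445646018506
65 0.029588651156476464 0.03244680189125103
137 0.02924782050485307 0.031310645491515805
209 0.029610579096779166 0.03156651711235275
281 0.02926369314583041 0.03185699523249186
```

View pics/e.png

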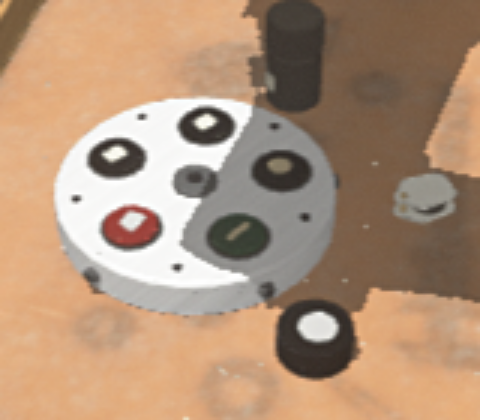

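All five tops now read level at 29.2–29.6 mm. The pressed mount, at (207,125) in the crop, is flush, and the can, loupe and loose mount look undisturbed.

```bash
python3 -c "from plant import ctrl, camrig, workorder;print(workorder.close_job())"
```

```text
the job is handed in; nothing more can be done
None
```

The proud mount is pressed fully home, level with the other four to within 0.4 mm by the side camera's depth reading; the hand is about 0.2 m clear above it, nothing else looks disturbed, and the job is handed in (no verdict was shown).

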